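# Cool a hammer head in half air

## Robot

A 6-joint arm with a two-finger parallel gripper is mounted at the origin on the work surface. World frame = base frame: x ahead of the robot, y to its left, z up, the work surface at z = 0. Lengths are in m, angles in degrees, forces in N, time in s.
With the tool pointing down it reaches from about 0.35 to 0.875 m from the base axis. Payload 4.2 kg.
Tool frame: the origin (TCP) lies at the very end of the fingers, on their centre line; the grasp point (between the pads) lies 19 mm behind it (r.grip_point_offset is the distance from the TCP to the grasp point, in m); z points along the fingers, y is the line along which they close (so a half turn about z gives the same grasp; the last joint's range is limited). The gripper opens to 87 mm and grips with 3 to 60 N. Pads are 19 mm wide; open, the fingers measure 117 mm over their backs; the gripper's body (75 mm by 190 mm) begins 51 mm behind the grasp point.
Start: joints at [-59.095, 22.042, 0.453, 0, -68.411, -14.817], TCP at [0.173, -0.6, 0.223] pointing down, gripper open.
Joint ranges: [-179.83, 179.83], [-69.29, 118.12], [-61.27, 80.66], [-181.25, 117.63], [-171.15, -9.14], [-177.46, 177.46]. Speed limits (degrees/s): [159.86, 159.86, 180, 180, 180, 180].

## Interface

Orientations are given as a 3x3 rotation matrix whose columns are the frame's x, y, z axes.
In Python, from station import r, cams gives the robot as it stands. The module is installed in compiled form; this text tells all that it offers.
- The arm moves only by the shell command python3 -m handwheel 'ROWS'. ROWS is JSON, a list that holds one entry, the list of rows, each a list of 7 numbers: the turn, a rotation vector about the tool's x, y, z in units of 6 degrees (1.0 is 6 degrees), then the shift along the tool's x, y, z in m, then the finger opening in m, from 0 to 0.087. In form: [[[ax, ay, az, x, y, z, jaw], ...]]. A call has 1 to 12 rows; each row shifts and turns the commanded pose from where the row before left it, along the tool's axes as they then stand; what a row does not reach is not made up. A row lasts 1/10 s, in which the tool goes at most 50 mm and 8.59 degrees, less where a joint would pass 70% of its speed; a pose out of reach is approached as far as the arm can. A call with a gripper value outside its range is refused whole. The fingers move at their own pace and stop on an object; the grip force is fixed at half the most. Time passes only in rows, so rows that do not move let the fingers close. It gives the time, the measured TCP pose, the force, the opening and the grip force at its end, in the units of the state.
- r.sense(): the state, without advancing time (a new reading comes with each control period).
- cams.capture(name): name is "scene" or "top"; returns the picture (420x560x3 uint8, red, green, blue); there is no depth.
- cams.get_calibration(name): a dict with "camera_matrix" (3x3 intrinsics, pixels), "rvec" (rotation vector, rad) and "tvec" (3), from world to camera coordinates, as OpenCV has them. Camera axes: x right, y down, z forward; pixel columns grow to the right and rows downward; lengths in m; the calibration is good to about 2 mm. A picture is of the moment at which its call begins. get_calibration takes no time and is no camera call.
- r.finish_job(): hands the job in; it is judged then, once.
The state is a dict: "time_s": time; "joints": joint angles; "joint_velocities": joint speeds; "effort": joint torques, N m; "tcp_pos": TCP position; "ee_rot": TCP orientation; "wrist_force": force on the tool from outside, world axes, zero at the start; "moment": the same for the moment, N m; "gripper_width": opening from 0.0 (shut) to 1.0 (fully open); "gripper_force": force on a finger pad.
Only numpy, scipy, OpenCV 4.12 (cv2) and the standard library are available. Lean on these libraries where they do the work, as an engineer would, in place of code of your own. Each camera call takes 0.05 s, during which the arm holds its last target. There are 200 camera calls.

## Task

Lay the loose hammer head without a handle lengthwise along the narrow raised rest that stands in front of the air-cooling box, level and on its own, and let go of it. Then slide the box's spring-closed gate half way open by its upright tab and finish while still holding it there: do not let the gate go at the end. Leave the other things on the bench where they are.

Things in the scene. Friction and masses are not known exactly. Their poses are not given: they have to be found in the camera images.
- blank: Loose bare-steel hammer head without a handle, 100 mm long, 26 mm wide, 26 mm high, about 0.4 kg, lying on the bench at one of two places, left or right of the rest. Square middle (56 mm long, 26 x 26 mm, dark eye on its top face), a round striking face (25 mm diameter) at its -x end and a stepped, thinner pein at its +x end. Origin: centre of the underside of the square middle; x along its length (either way round will do on the rest), z up.
- rest: Fixed steel stand in front of the air box's outlet: foot plate 80 x 100 mm, 8 mm thick, a thin web, and on top a level flat rail without lips, 20 mm wide (along its x) and 80 mm long (along its y), 12 mm thick, top 85 mm above the bench. Origin: centre of the foot plate's underside, on the bench; turned with the air box to within about 0.1 rad.
- rest_top (a point): Centre of the rest's rail top, 85 mm above the bench; axes as the rest: y along the 80 mm rail, x across its 20 mm width, z up. The head goes here with its underside on the rail and its length along y.
- airbox: Fixed grey sheet-metal box, 160 mm deep (x), 260 mm wide (y), 150 mm high, with a blower behind it. Origin: centre of its underside, on the bench. Its front, with the outlet slot and the gate, faces its own -x; its z is up. Three dark lines cut in the top next to the front edge show where the middle of the tab stands with the gate shut (own y = -40 mm), half open (y = 0, the longer line) and fully open (y = +40 mm).
- gate (a joint): Travel of the sliding gate in m along the air box's own +y (to the robot's left when it is not turned): 0 = shut, 0.040 = half open, 0.080 = fully open. A spring always pulls it shut: about 5 N at shut, 10 N at half, 14 N at full (120 N/m); it springs back when let go.
- gate_tab (a point): Grip point in the upright tab of the gate, 180 mm above the bench, moving with the gate. The bare-steel tab is a bar 14 mm wide along the gate's travel (air box y) and 20 mm deep (air box x), standing just in front of the box's front face; it rises to 205 mm above the bench, 55 mm clear of the box top (150 mm). Axes parallel to the air box's.
- offcut: Bystander: flat dark bar offcut 130 x 35 x 12 mm, at the other of the head's two places. Origin: centre of underside, x along its length.
- hammer: Bystander: complete hammer with wooden handle, lying on the right. Leave it.
- tongs: Bystander: dark tongs, 270 mm long, lying on the left. Leave them.
- tin: Bystander: round tin, 68 mm diameter, 42 mm high, left of the air box. Leave it.
- brush: Bystander: brush lying right of the air box. Leave it.
- cone: Bystander: small standing cone, 48 mm diameter, 62 mm high, close to the right of the air box. Leave it.
Mind the look-alikes: they are no part of the job. Of the things shaped like the rest, the steel one is meant.

How it is judged (in metres and radians):
On the way, in this order (a step that is already met when the one before it is completed fails the run):
1. the hammer head lies on the rest, let go, with the gate still shut (z of blank in the frame of rest_top between -0.004 and 0.006 m and x of blank in the frame of rest_top between -0.012 and 0.012 m and y of blank in the frame of rest_top between -0.025 and 0.025 m and angle between the x axis of blank and the y axis of rest_top, either way round below 0.25 rad and angle between blank's own z axis and vertical below 0.15 rad and contact force between blank and rest above 1 N and linear speed of blank below 0.02 m/s and contact force between blank and the fingers below 0.1 N and contact force between blank and the arm below 0.1 N and value of joint gate below 0.006 m), for 0.3 s.
2. the gate is held half open (value of joint gate between 0.033 and 0.047 m and velocity of joint gate between -0.02 and 0.02 m/s and (contact force between gate and the fingers above 4 N or contact force between gate and the arm above 4 N)), for 0.3 s.
At the end, for the whole second after the job is handed in: Head untouched and still on the rail: underside -4 to +6 mm of its top, middle within 12 mm across and 25 mm along, level within 0.15 rad, along it within 0.25 rad. Robot holds the gate still at 33 to 47 mm of its 80 mm travel with over 4 N (all of step 2 and z of blank in the frame of rest_top between -0.004 and 0.006 m and x of blank in the frame of rest_top between -0.012 and 0.012 m and y of blank in the frame of rest_top between -0.025 and 0.025 m and angle between the x axis of blank and the y axis of rest_top, either way round below 0.25 rad and angle between blank's own z axis and vertical below 0.15 rad and contact force between blank and rest above 1 N and linear speed of blank below 0.02 m/s and contact force between blank and the fingers below 0.1 N and contact force between blank and the arm below 0.1 N); the arm keeps its last pose, push and grip.
It fails at once if a bystander (offcut, hammer, tongs, tin, brush, cone) is moved by more than 50 mm (distance of any of offcut, hammer, tongs, tin, brush, cone from where it was at the start of the episode above 0.05 m).
It also fails if it takes over 58 s, if anything falls off the work surface, if the arm or the gripper's body presses on something with over 40 N, if the wrist force passes 120 N, or if a joint passes its speed limit or range.

## Working session

There is one attempt and no reset: what is moved stays moved. The work goes in short steps, Python scripts to look and compute and a shell command to move; the robot and the scene stay as the last step left them, time stands still between calls to the robot, and variables do not carry over. Pictures are saved under pics/ and viewed, at most 10 in all, crops included, and the job is handed in when it is done.

```bash
mkdir -p pics; python3 - <<'E'
from station import r,cams
import cv2,numpy as np
for n in("scene","top"):
    im=cams.capture(n); cv2.imwrite(f"pics/{n}0.png",cv2.cvtColor(im,cv2.COLOR_RGB2BGR))
    c=cams.get_calibration(n); R=cv2.Rodrigues(np.array(c["rvec"],float))[0]
    print(n,np.array(c["camera_matrix"]).round(1).tolist(),"pos",(-R.T@np.array(c["tvec"]).ravel()).round(3),R.round(3).tolist())
s=r.sense();print(s["time_s"],s["tcp_pos"],np.round(s["ee_rot"],3).tolist(),s["gripper_width"],r.grip_point_offset)
E
```

```text
scene [[503.7, 0.0, 279.8], [0.0, 503.7, 208.1], [0.0, 0.0, 1.0]] pos [ 1.568 -0.5    0.977] [[0.416, 0.909, 0.014], [0.526, -0.228, -0.819], [-0.742, 0.348, -0.573]]
top [[442.2, 0.0, 270.6], [0.0, 442.2, 205.4], [0.0, 0.0, 1.0]] pos [0.247 0.017 1.425] [[-0.028, -1.0, -0.008], [-0.983, 0.029, -0.179], [0.179, 0.003, -0.984]]
0.1 [ 0.17306501 -0.6000024   0.22158241] [[-0.961, -0.277, -0.001], [-0.277, 0.961, 0.002], [0.0, 0.002, -1.0]] 0.9971544310707938 0.0187
```

View pics/scene0.png

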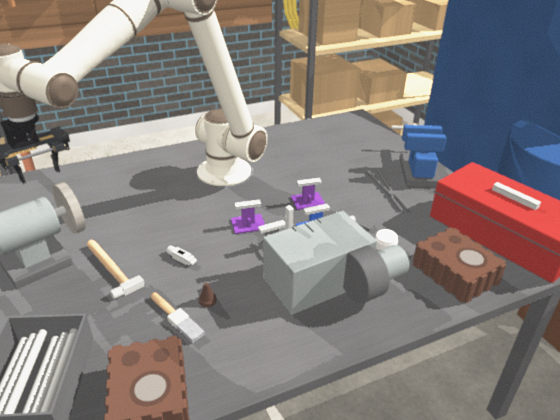

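View pics/top0.png

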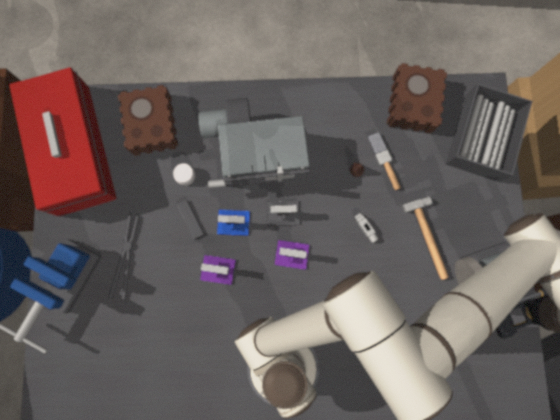

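The scene view shows the head at about (182,256), the box at (320,260) and the tab at (289,215). In the top view:
- **Head:** loose head at (367,228). Look-alikes are the complete hammer's head (418,203), the offcut (190,219) and the brush (383,150).
- **Rest:** grey steel stand at (285,212). Look-alikes are the blue stand (233,221) and the purple stands (218,270) and (293,254).

I'm choosing the head at (367,228) and the grey rest, and checking both in one close crop.

```bash
python3 - <<'E'
import cv2,numpy as np
a=cv2.imread("pics/top0.png")[105:250,205:395]; b=cv2.imread("pics/scene0.png")[190:310,150:380]
a=cv2.resize(a,None,fx=4,fy=4,interpolation=cv2.INTER_CUBIC)
cv2.imwrite("pics/crop_top.png",a)
cv2.imwrite("pics/crop_scene.png",cv2.resize(b,None,fx=3.4,fy=3.4,interpolation=cv2.INTER_CUBIC))
E
```

```text
(no output)
```

View pics/crop_top.png

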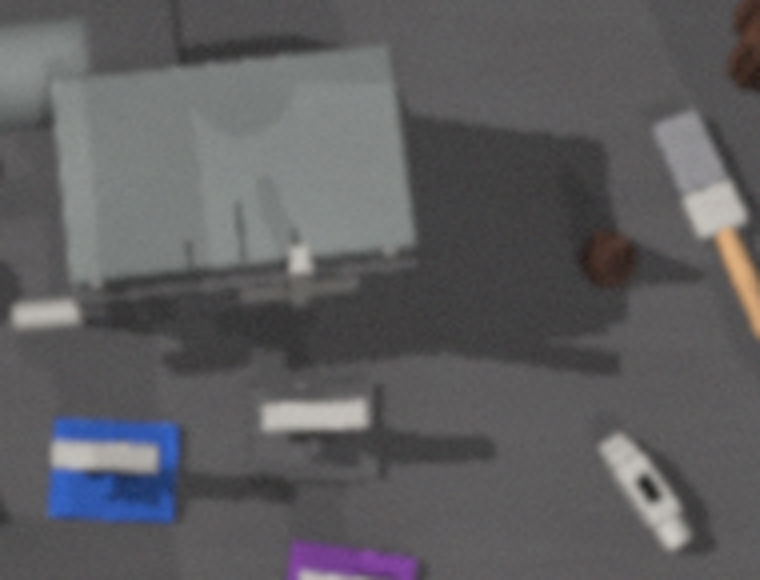

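View pics/crop_scene.png

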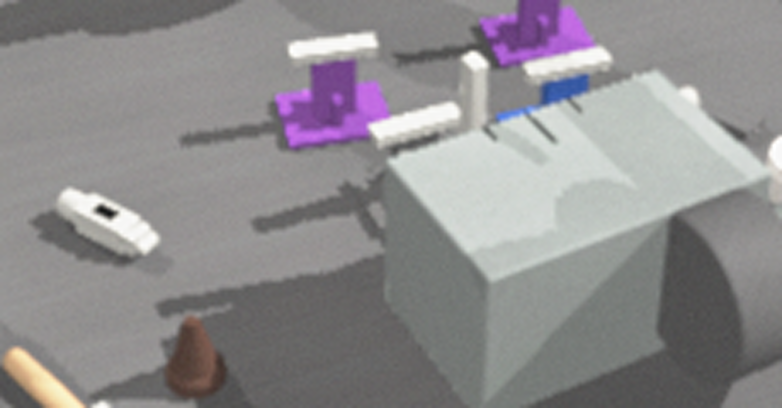

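The crop confirms the choice: head with a dark eye at (367,228), bare grey rail at (284,208), tab top at about (280,169). The three lines are on the box top near its front edge, and the shut line is under the tab. Next I'll measure.

```bash
cat > h.py <<'E'
import cv2,numpy as np
from station import r,cams
def cal(n):
    c=cams.get_calibration(n);R=cv2.Rodrigues(np.array(c["rvec"],float))[0];t=np.array(c["tvec"],float).ravel()
    return np.array(c["camera_matrix"]),R,t
def ray(n,p):
    K,R,t=cal(n);d=R.T@np.linalg.inv(K)@np.array([p[0],p[1],1.]);return -R.T@t,d
def onz(n,p,z):
    o,d=ray(n,p);return o+d*(z-o[2])/d[2]
def tri(p,q):
    o1,d1=ray("top",p);o2,d2=ray("scene",q);d1/=np.linalg.norm(d1);d2/=np.linalg.norm(d2)
    s=np.linalg.lstsq(np.c_[d1,-d2],o2-o1,rcond=None)[0];a=o1+s[0]*d1;b=o2+s[1]*d2
    return (a+b)/2,np.linalg.norm(a-b)
def bright(im,x0,x1,y0,y1,th):
    m=np.zeros(im.shape[:2],np.uint8);g=im.min(2);m[y0:y1,x0:x1]=(g[y0:y1,x0:x1]>th)*255
    c=max(cv2.findContours(m,cv2.RETR_EXTERNAL,cv2.CHAIN_APPROX_NONE)[0],key=cv2.contourArea)
    return c
def axis(n,c,z):
    P=np.array([onz(n,p,z)[:2] for p in c[:,0,:].astype(float)]).astype(np.float32)
    (m,s,a)=cv2.minAreaRect(P);b=cv2.boxPoints((m,s,a));e=max(b[1]-b[0],b[2]-b[1],key=np.linalg.norm)
    return np.round(m,4),np.round(s,4),round(float(np.degrees(np.arctan2(e[1],e[0])))%180,1)
E
python3 - <<'E'
from h import *
T=cv2.imread("pics/top0.png");S=cv2.imread("pics/scene0.png")
def cen(c):
    (m,s,a)=cv2.minAreaRect(c);return np.array(m)
hT=bright(T,350,385,205,250,140);rT=bright(T,266,302,200,218,140);tT=bright(T,274,286,160,175,190)
hS=bright(S,162,202,240,270,140);rS=bright(S,256,288,216,235,150);tS=bright(S,283,295,203,230,150)
for n,c in(("hT",hT),("rT",rT),("tT",tT),("hS",hS),("rS",rS),("tS",tS)):print(n,cv2.boundingRect(c),cv2.contourArea(c),cen(c).round(1))
print("head",axis("top",hT,.02),"rail",axis("top",rT,.085),"tabtop",axis("top",tT,.205))
print("head scene",axis("scene",hS,.018),"rail scene",axis("scene",rS,.083))
print("tri head",tri(cen(hT),cen(hS)),"rail",tri(cen(rT),cen(rS)))
f=lambda x,y:(205+x/4-.375,105+y/4-.375)
g=lambda x,y:(150+x/3.4-.35,190+y/3.4-.35)
print("tabtop tri",tri(f(301,246),g(474,60)))
for nm,a in(("half",(238,203)),("half2",(243.5,262)),("open",(190,242)),("open2",(193,270)),("front L",(72,283)),("front R",(415,245)),("back R",(388,46)),("back L",(53,82))):print(nm,onz("top",f(*a),.15).round(4))
for nm,a in(("shut",(485,126)),("shut2",(494,138)),("half",(527,113)),("half2",(556,142)),("open",(568,97)),("open2",(581,110)),("FR",(385,165)),("BR",(490,280)),("FL",(655,70)),("BL",(772,175))):print("sc",nm,onz("scene",g(*a),.15).round(4))
print("eye",onz("top",f(649,488),.026),onz("scene",g(106,211),.026))
E
```

```text
Traceback (most recent call last):
  File "h.py", line 16, in bright
    c=max(cv2.findContours(m,cv2.RETR_EXTERNAL,cv2.CHAIN_APPROX_NONE)[0],key=cv2.contourArea)
ValueError: max() iterable argument is empty
```

```bash
cat > m.py <<'E'
from h import *
T=cv2.imread("pics/top0.png");S=cv2.imread("pics/scene0.png")
def cen(c):
    (m,s,a)=cv2.minAreaRect(c);return np.array(m)
hT=bright(T,350,385,205,250,130);rT=bright(T,266,302,200,218,130);tT=bright(T,274,286,160,175,155)
hS=bright(S,162,202,240,270,150);rS=bright(S,256,288,216,235,160);tS=bright(S,283,295,203,230,160)
for n,c in(("hT",hT),("rT",rT),("tT",tT),("hS",hS),("rS",rS),("tS",tS)):print(n,cv2.boundingRect(c),cv2.contourArea(c),cen(c).round(1))
print("head",axis("top",hT,.02),"rail",axis("top",rT,.085),"tabtop",axis("top",tT,.205))
print("head scene",axis("scene",hS,.018),"rail scene",axis("scene",rS,.083))
print("tri head",tri(cen(hT),cen(hS)),"rail",tri(cen(rT),cen(rS)))
f=lambda x,y:(205+x/4-.375,105+y/4-.375)
g=lambda x,y:(150+x/3.4-.35,190+y/3.4-.35)
print("tabtop tri",tri(f(301,246),g(474,60)))
for nm,a in(("half",(238,203)),("half2",(243.5,262)),("open",(190,242)),("open2",(193,270)),("front L",(72,283)),("front R",(415,245)),("back R",(388,46)),("back L",(53,82))):print(nm,onz("top",f(*a),.15).round(4))
for nm,a in(("shut",(485,126)),("shut2",(494,138)),("half",(527,113)),("half2",(556,142)),("open",(568,97)),("open2",(581,110)),("FR",(385,165)),("BR",(490,280)),("FL",(655,70)),("BL",(772,175))):print("sc",nm,onz("scene",g(*a),.15).round(4))
print("eye",onz("top",f(649,488),.026),onz("scene",g(106,211),.026))
E
python3 m.py
```

```text
hT (355, 214, 22, 28) 222.0 [366.2 227.1]
rT (270, 205, 27, 8) 152.0 [283.  208.5]
tT (278, 167, 4, 6) 14.5 [279.5 169.5]
hS (166, 242, 32, 23) 316.5 [181.4 254.5]
rS (258, 219, 28, 15) 173.0 [271.9 225.8]
tS (285, 205, 9, 25) 94.5 [289.4 217.1]
head (array([ 0.4243, -0.2811]), array([0.0997, 0.0291]), 31.5) rail (array([ 0.481 , -0.0159]), array([0.08  , 0.0219]), 88.3) tabtop (array([ 0.573 , -0.0066]), array([0.0085, 0.0147]), 178.2)
head scene (array([ 0.4222, -0.2826]), array([0.1267, 0.0467]), 27.0) rail scene (array([ 0.4848, -0.0154]), array([0.0369, 0.0883]), 91.0)
tri head (array([ 0.42507754, -0.28070369,  0.01625191]), np.float64(0.0027173443583236407)) rail (array([ 0.4819343 , -0.01558871,  0.08059551]), np.float64(0.000771465293310788))
tabtop tri (array([ 0.58136033, -0.00871498,  0.20913906]), np.float64(0.001809708432798533))
half [0.6326 0.0369 0.15  ]
half2 [0.587 0.034 0.15 ]
open [0.6036 0.0735 0.15  ]
open2 [0.582  0.0717 0.15  ]
front L [0.5747 0.1617 0.15  ]
front R [ 0.5962 -0.0939  0.15  ]
back R [ 0.753  -0.0801  0.15  ]
back L [0.7321 0.1748 0.15  ]
sc shut [ 0.592  -0.0034  0.15  ]
sc shut2 [ 0.6091 -0.0037  0.15  ]
sc half [0.5899 0.0353 0.15  ]
sc half2 [0.6334 0.039  0.15  ]
sc open [0.5837 0.0762 0.15  ]
sc open2 [0.6038 0.0774 0.15  ]
sc FR [ 0.6062 -0.0964  0.15  ]
sc BR [ 0.7575 -0.0793  0.15  ]
sc FL [0.5789 0.1615 0.15  ]
sc BL [0.7374 0.173  0.15  ]
eye [ 0.42501169 -0.28206719  0.026     ] [ 0.42459269 -0.27999592  0.026     ]
```

The measurements agree:
- **Head:** eye at (0.425, -0.281), axis 31.5°, size matches (100 mm).
- **Rail:** centre (0.481, -0.016), axis about 89.5°, 80 mm long.
- **Box:** yaw about 5°, with the half line's front end at (0.588, 0.035).
- **Shut tab:** at about (0.576, -0.007).

The tab stands about 95 mm past the rail, so a vertical gripper placing the head could hit it with its 190 mm wide body. I'll check which way the body is wide.

```bash
python3 - <<'E'
import cv2
a=cv2.imread("pics/scene0.png")[85:195,0:120];b=cv2.imread("pics/top0.png")[250:360,440:560]
cv2.imwrite("pics/grip.png",cv2.resize(cv2.hconcat([a,b]),None,fx=3.3,fy=3.3,interpolation=cv2.INTER_CUBIC))
E
```

```text
(no output)
```

View pics/grip.png

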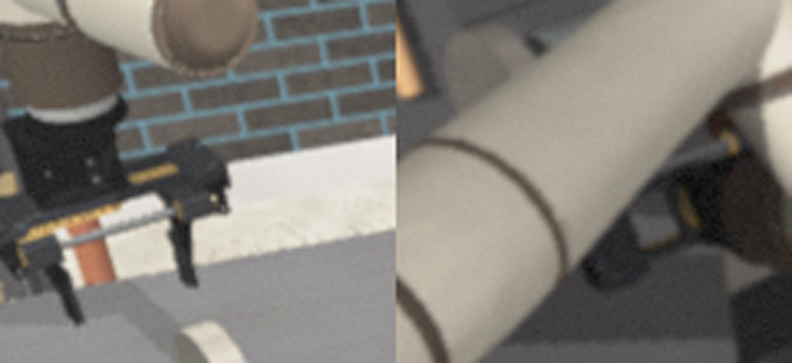

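The body is wide along the closing line, so a straight-down placement would strike the tab. I'll grip the head with the tool leaned 30° about the closing axis, body towards the robot's right when over the rest. First I travel above the head.

```bash
python3 -m handwheel '[[[0,0,0,-0.026,0.0198,-0.002,0.087],[0,0,0,-0.026,0.0198,-0.002,0.087],[0,0,0,-0.026,0.0198,-0.002,0.087],[0,0,0,-0.026,0.0198,-0.002,0.087],[0,0,0,-0.026,0.0198,-0.002,0.087],[0,0,0,-0.026,0.0198,-0.002,0.087],[0,0,0,-0.026,0.0198,-0.002,0.087],[0,0,0,-0.026,0.0198,-0.002,0.087],[0,0,0,-0.026,0.0198,-0.002,0.087],[0,0,0,-0.026,0.0198,-0.002,0.087],[0,0,0,-0.026,0.0198,-0.002,0.087],[0,0,0,-0.026,0.0198,-0.002,0.087]]]'
python3 -m handwheel '[[[0,0,-0.86,0,0,0,0.087],[0,0,-0.86,0,0,0,0.087],[0,0,-0.86,0,0,0,0.087],[0,-1,0,0,0,0,0.087],[0,-1,0,0,0,0,0.087],[0,-1,0,0,0,0,0.087],[0,-1,0,0,0,0,0.087],[0,-1,0,0,0,0,0.087],[0,0,0,0,0,0,0.087],[0,0,0,0,0,0,0.087]]]'
cat >> h.py <<'E'
def tgt(a,tilt):  # closing axis angle, lean about tool y (deg)
    a,f=np.radians([a,tilt]);y=np.array([np.cos(a),np.sin(a),0]);z=np.array([0,0,-1.]);x=np.cross(y,z)
    return np.c_[x*np.cos(f)-z*np.sin(f),y,z*np.cos(f)+x*np.sin(f)]
def go(grip,a,tilt):
    s=r.sense();R=np.array(s["ee_rot"]);p=np.array(s["tcp_pos"]);Rt=tgt(a,tilt)
    rv=cv2.Rodrigues(R.T@Rt)[0].ravel();t=np.array(grip)+r.grip_point_offset*Rt[:,2]
    print("t",round(s["time_s"],2),"grip now",(p-r.grip_point_offset*R[:,2]).round(4),"turn units",(np.degrees(rv)/6).round(2),"shift now-axes",(R.T@(t-p)).round(4),"target-axes",(Rt.T@(t-p)).round(4),"F",np.round(s["wrist_force"],1),"w",round(s["gripper_width"],3),"gf",np.round(s["gripper_force"],1),"j",np.round(s["joints"],0))
E
python3 -c "
from h import *
go([.4165,-.286,.024],121.5,-30)"
```

```text
time_s: 1.3
tcp_pos: [0.4075, -0.2844, 0.2463]
ee_rot: [[-0.961, -0.277, -0.001], [-0.277, 0.961, 0.0], [0.0, 0.001, -1.0]]
wrist_force: [1.0, -0.2, 0.1]
gripper_width: 1.001
gripper_force: 0.0
time_s: 2.3
tcp_pos: [0.4066, -0.2864, 0.2463]
ee_rot: [[-0.74, -0.522, 0.425], [-0.452, 0.853, 0.261], [-0.498, 0.001, -0.867]]
wrist_force: [1.2, 0.7, -1.0]
gripper_width: 0.997
gripper_force: 0.0
t 2.3 grip now [ 0.3986 -0.2913  0.2625] turn units [ 0.   -0.02 -0.01] shift now-axes [ 0.1032 -0.005   0.2157] target-axes [ 0.1036 -0.0048  0.2155] F [ 1.2  0.7 -1. ] w 0.997 gf 0.0 j [-36.   6. -12. -31. -63. -11.]
```

```bash
python3 -m handwheel '[[[0,0,0,0.011,-0.0006,0.023,0.087],[0,0,0,0.011,-0.0006,0.023,0.087],[0,0,0,0.011,-0.0006,0.023,0.087],[0,0,0,0.011,-0.0006,0.023,0.087],[0,0,0,0.011,-0.0006,0.023,0.087],[0,0,0,0.011,-0.0006,0.023,0.087],[0,0,0,0.011,-0.0006,0.023,0.087],[0,0,0,0.011,-0.0006,0.023,0.087],[0,0,0,0,0,0,0.087],[0,0,0,0,0,0,0.087]]]' | head -2
python3 -c "
from h import *
go([.4165,-.286,.024],121.5,-30)
for n in('scene','top'): cv2.imwrite(f'pics/{n}1.png',cams.capture(n)[...,::-1])
a=cv2.imread('pics/scene1.png')[180:290,120:240];b=cv2.imread('pics/top1.png')[170:280,310:430]
cv2.imwrite('pics/c1.png',cv2.resize(cv2.hconcat([a,b]),None,fx=3.3,fy=3.3,interpolation=cv2.INTER_CUBIC))"
```

```text
time_s: 3.3
tcp_pos: [0.4236, -0.2812, 0.0433]
t 3.3 grip now [ 0.4157 -0.2861  0.0595] turn units [ 0.02 -0.01  0.03] shift now-axes [ 0.017  -0.0004  0.0311] target-axes [ 0.0171 -0.0004  0.0311] F [-0.3  0.3  0.2] w 0.997 gf 0.0 j [-36.  23. -21. -43. -43.  10.]
```

View pics/c1.png

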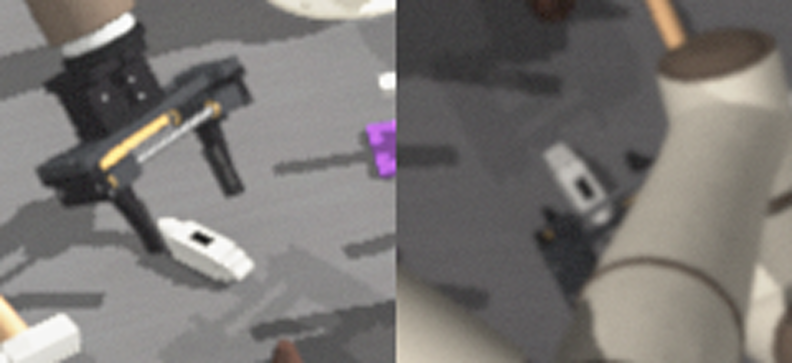

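The view shows the fingers straddling the head, leaned as planned, with the head clear between them. Next I go down and grip.

```bash
python3 -m handwheel '[[[0,0,0,0.0045,0,0.008,0.087],[0,0,0,0.0045,0,0.008,0.087],[0,0,0,0.004,0,0.0078,0.087],[0,0,0,0.004,0,0.0073,0.087],[0,0,0,0,0,0,0.087],[0,0,0,0,0,0,0.015],[0,0,0,0,0,0,0.015],[0,0,0,0,0,0,0.015],[0,0,0,0,0,0,0.015],[0,0,0,0,0,0,0.015],[0,0,0,0,0,0,0.015],[0,0,0,0,0,0,0.015]]]'
python3 -c "
from h import *
go([.4165,-.286,.024],121.5,-30)"
```

```text
time_s: 4.6
tcp_pos: [0.4238, -0.2811, 0.0078]
ee_rot: [[-0.738, -0.524, 0.426], [-0.453, 0.852, 0.262], [-0.5, -0.0, -0.866]]
wrist_force: [0.9, 0.1, 0.0]
gripper_width: 0.447
gripper_force: 0.0
t 4.6 grip now [ 0.4159 -0.286   0.024 ] turn units [0.01 0.   0.01] shift now-axes [-0.0005 -0.0003  0.0003] target-axes [-0.0005 -0.0003  0.0003] F [0.9 0.1 0. ] w 0.447 gf 0.0 j [-37.  27. -21. -46. -40.  15.]
```

```bash
python3 -m handwheel '[[[0,0,0,0,0,0,0.015],[0,0,0,0,0,0,0.015],[0,0,0,0,0,0,0.015],[0,0,0,0,0,0,0.015],[0,0,0,0,0,0,0.015],[0,0,0,0,0,0,0.015],[0,0,0,0,0,0,0.015]]]'
```

```text
time_s: 5.3
tcp_pos: [0.424, -0.2814, 0.0078]
ee_rot: [[-0.738, -0.523, 0.426], [-0.454, 0.852, 0.261], [-0.5, -0.001, -0.866]]
wrist_force: [1.5, -1.9, -0.3]
gripper_width: 0.295
gripper_force: 30.0
```

Gripped at 25.7 mm with 30 N. Next I lift straight up and yaw 54°.

```bash
python3 -m handwheel '[[[0,0,0,-0.005,0,-0.0087,0.015],[0,0,0,-0.012,0,-0.0208,0.015],[0,0,0,-0.014,0,-0.0243,0.015],[0,0,0,-0.014,0,-0.0243,0.015],[0,0,0,-0.014,0,-0.0243,0.015],[0,0,0,-0.011,0,-0.019,0.015],[0,0,0,0,0,0,0.015]]]'
python3 -m handwheel '[[[-0.25,0,-0.433,0,0,0,0.015],[-0.5,0,-0.866,0,0,0,0.015],[-0.5,0,-0.866,0,0,0,0.015],[-0.5,0,-0.866,0,0,0,0.015],[-0.5,0,-0.866,0,0,0,0.015],[-0.5,0,-0.866,0,0,0,0.015],[-0.5,0,-0.866,0,0,0,0.015],[-0.5,0,-0.866,0,0,0,0.015],[-0.5,0,-0.866,0,0,0,0.015],[-0.25,0,-0.433,0,0,0,0.015],[0,0,0,0,0,0,0.015]]]'
python3 -c "
from h import *
go([.480,-.0315,.130],175.5,-30)
for n in('scene','top'): cv2.imwrite(f'pics/{n}2.png',cams.capture(n)[...,::-1])
a=cv2.imread('pics/scene2.png')[130:280,90:240];b=cv2.imread('pics/top2.png')[140:290,290:440]
cv2.imwrite('pics/c2.png',cv2.resize(cv2.hconcat([a,b]),None,fx=2.6,fy=2.6,interpolation=cv2.INTER_CUBIC))"
```

```text
time_s: 6.0
tcp_pos: [0.4242, -0.2815, 0.1509]
ee_rot: [[-0.735, -0.524, 0.429], [-0.456, 0.851, 0.259], [-0.501, -0.005, -0.865]]
wrist_force: [0.6, -0.2, -4.2]
gripper_width: 0.297
gripper_force: 30.0
time_s: 7.1
tcp_pos: [0.4236, -0.2803, 0.1456]
ee_rot: [[-0.068, -0.997, 0.036], [-0.862, 0.077, 0.501], [-0.502, 0.003, -0.865]]
wrist_force: [-0.3, 0.2, -5.0]
gripper_width: 0.293
gripper_force: 30.0
t 7.1 grip now [ 0.4229 -0.2897  0.1618] turn units [ 0.03  0.02 -0.  ] shift now-axes [-0.2105 -0.0372  0.1588] target-axes [-0.2108 -0.0367  0.1585] F [-0.3  0.2 -5. ] w 0.293 gf 30.0 j [-33.  25.  -2. -27. -79.  37.]
```

View pics/c2.png

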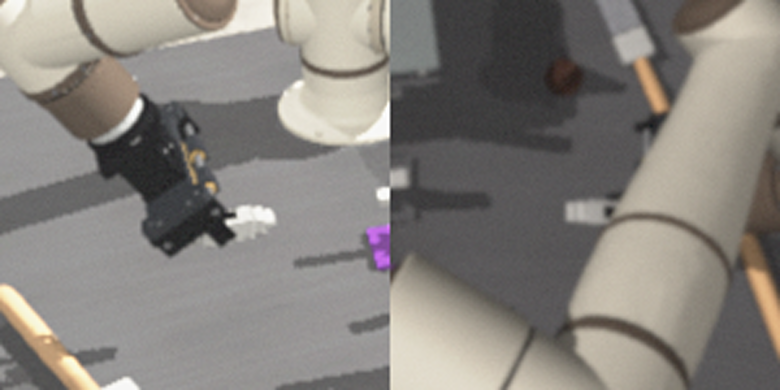

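The head is held level, with its axis now nearly along world y (top view, 365–370, 221). Moving over the rail, still high.

```bash
python3 -c "
from h import *
go([.480,-.031,.145],175.5,-30)"
python3 -m handwheel '[[[0,0,0,-0.0107,-0.0018,0.0073,0.015],[0,0,0,-0.0214,-0.0037,0.0146,0.015],[0,0,0,-0.0214,-0.0037,0.0146,0.015],[0,0,0,-0.0214,-0.0037,0.0146,0.015],[0,0,0,-0.0214,-0.0037,0.0146,0.015],[0,0,0,-0.0214,-0.0037,0.0146,0.015],[0,0,0,-0.0214,-0.0037,0.0146,0.015],[0,0,0,-0.0214,-0.0037,0.0146,0.015],[0,0,0,-0.0214,-0.0037,0.0146,0.015],[0,0,0,-0.0107,-0.0018,0.0073,0.015],[0,0,0,0,0,0,0.015],[0,0,0,0,0,0,0.015]]]' | head -2
python3 -c "
from h import *
go([.480,-.031,.109],175.5,-30)"
```

```text
t 7.2 grip now [ 0.4225 -0.2899  0.1627] turn units [ 0.02  0.02 -0.01] shift now-axes [-0.2183 -0.0371  0.1469] target-axes [-0.2185 -0.0371  0.1466] F [ 0.3  0.3 -4.7] w 0.295 gf 30.0 j [-33.  25.  -2. -27. -79.  37.]
time_s: 8.4
tcp_pos: [0.4745, -0.052, 0.1305]
t 8.4 grip now [ 0.4738 -0.0614  0.1467] turn units [ 0.01 -0.    0.01] shift now-axes [-0.0078 -0.0039  0.0481] target-axes [-0.0078 -0.0038  0.0481] F [-0.5  0.1 -4.6] w 0.296 gf 30.0 j [ -9.  18. -14. -34. -64.  21.]
```

```bash
python3 -m handwheel '[[[0,0,0,-0.004,-0.001,0.0085,0.015],[0,0,0,-0.004,-0.001,0.0086,0.015],[0,0,0,-0.004,-0.001,0.0086,0.015],[0,0,0,-0.0038,-0.001,0.0085,0.015],[0,0,0,0,0,0,0.015],[0,0,0,0,0,0,0.015]]]' | head -2
python3 -c "
from h import *
go([.480,-.031,.109],175.5,-30)
for n in('scene','top'): cv2.imwrite(f'pics/{n}3.png',cams.capture(n)[...,::-1])
a=cv2.imread('pics/scene3.png')[150:270,190:340];b=cv2.imread('pics/top3.png')[130:250,220:370]
cv2.imwrite('pics/c3.png',cv2.resize(cv2.hconcat([a,b]),None,fx=2.6,fy=2.6,interpolation=cv2.INTER_CUBIC))"
```

```text
time_s: 9.0
tcp_pos: [0.4812, -0.0214, 0.1084]
t 9.0 grip now [ 0.4805 -0.0307  0.1246] turn units [ 0.01 -0.    0.01] shift now-axes [0.0081 0.0004 0.0134] target-axes [0.0081 0.0004 0.0134] F [ 0.1 -0.1 -2.9] w 0.295 gf 30.0 j [ -5.  20. -15. -35. -60.  20.]
```

View pics/c3.png

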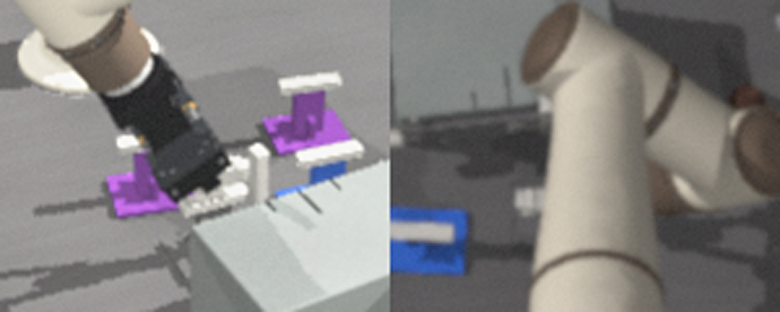

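The head's pein end shows at the tab-side end above the rail. The gripper body is clear of the tab and to its robot-right side. Lowering gently.

```bash
python3 -m handwheel '[[[0,0,0,0.002,0,0.0035,0.015],[0,0,0,0.002,0,0.0035,0.015],[0,0,0,0.002,0,0.0035,0.015],[0,0,0,0.001,0,0.0017,0.015],[0,0,0,0,0,0,0.015],[0,0,0,0,0,0,0.015]]]' | sed -n '2p;4p'
```

```text
tcp_pos: [0.4813, -0.0216, 0.0946]
wrist_force: [-0.3, -0.1, -4.2]
```

```bash
python3 -m handwheel '[[[0,0,0,0.0005,0,0.0009,0.015],[0,0,0,0.0005,0,0.0009,0.015],[0,0,0,0,0,0,0.015]]]' | sed -n '2p;4p'
```

```text
tcp_pos: [0.4814, -0.0215, 0.0928]
wrist_force: [0.2, 0.5, -2.8]
```

```bash
python3 -m handwheel '[[[0,0,0,0.0004,0,0.0006,0.015],[0,0,0,0,0,0,0.015]]]' | sed -n '2p;4p';python3 -m handwheel '[[[0,0,0,0.0003,0,0.0005,0.015],[0,0,0,0,0,0,0.015]]]' | sed -n '2p;4p'
```

```text
tcp_pos: [0.4814, -0.0215, 0.0928]
wrist_force: [-0.8, -1.4, 4.9]
tcp_pos: [0.4814, -0.0215, 0.0928]
wrist_force: [-3.5, -1.5, 8.2]
```

Contact felt (+13 N). Releasing.

```bash
python3 -m handwheel '[[[0,0,0,0,0,0,0.06],[0,0,0,0,0,0,0.06],[0,0,0,0,0,0,0.06],[0,0,0,0,0,0,0.06],[0,0,0,0,0,0,0.06],[0,0,0,0,0,0,0.06],[0,0,0,0,0,0,0.06]]]' | sed -n '2p;4,6p'
python3 -m handwheel '[[[0,0,0,0,0,-0.005,0.06],[0,0,0,0,0,-0.01,0.06],[0,0,0,0,0,-0.02,0.06],[0,0,0,0,0,-0.03,0.06],[0,0,0,0,0,-0.03,0.06],[0,0,0,0,0,-0.03,0.06],[0,0,0,0,0,-0.03,0.06],[0,0,0,0,0,-0.03,0.06],[0,0,0,0,0,-0.02,0.06],[0,0,0,0,0,0,0.06]]]' | sed -n '1,2p;4,6p'
python3 - <<'E'
from h import *
go([.576,-.007,.23],95,0)
for n in('scene','top'): cv2.imwrite(f'pics/{n}4.png',cams.capture(n)[...,::-1])
a=cv2.imread('pics/scene4.png')[180:270,230:350];b=cv2.imread('pics/top4.png')[140:230,230:350]
cv2.imwrite('pics/c4.png',cv2.resize(cv2.hconcat([a,b]),None,fx=3.3,fy=3.3,interpolation=cv2.INTER_CUBIC))
E
```

```text
tcp_pos: [0.4812, -0.0215, 0.0912]
wrist_force: [-0.2, 0.4, -0.2]
gripper_width: 0.685
gripper_force: 0.0
time_s: 12.1
tcp_pos: [0.4743, -0.1257, 0.2721]
wrist_force: [0.4, 1.1, -0.0]
gripper_width: 0.688
gripper_force: 0.0
t 12.1 grip now [ 0.4734 -0.135   0.2883] turn units [ 3.44  4.17 13.1 ] shift now-axes [-0.0791 -0.0916  0.1161] target-axes [-0.1117  0.1094  0.0608] F [ 0.4  1.1 -0. ] w 0.688 gf 0.0 j [-16.  13.  -0. -29. -84.  17.]
```

View pics/c4.png

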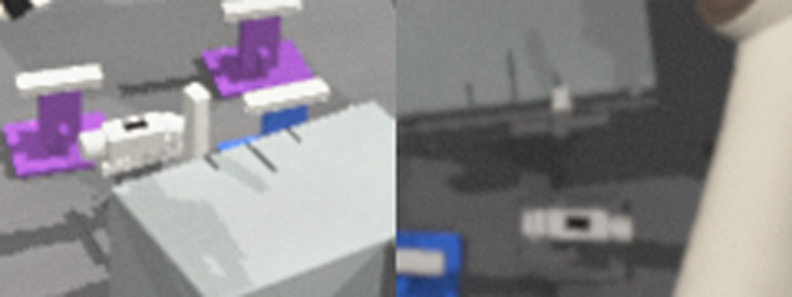

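The head lies level along the rail: scene crop (135,140), top crop (578,224). Next I turn the tool upright with its closing line along the gate travel, and check the head and tab numbers.

```bash
python3 -m handwheel '[[[0,1,0,0,0,0,0.06],[0,1,0,0,0,0,0.06],[0,1,0,0,0,0,0.06],[0,1,0,0,0,0,0.06],[0,1,0,0,0,0,0.06],[0,0,1,0,0,0,0.06],[0,0,1,0,0,0,0.06],[0,0,1,0,0,0,0.06],[0,0,1,0,0,0,0.06],[0,0,1,0,0,0,0.06],[0,0,1,0,0,0,0.06],[0,0,1,0,0,0,0.06]]]' | sed -n '1,4p'
python3 -m handwheel '[[[0,0,1,0,0,0,0.06],[0,0,1,0,0,0,0.06],[0,0,1,0,0,0,0.06],[0,0,1,0,0,0,0.06],[0,0,1,0,0,0,0.06],[0,0,1,0,0,0,0.06],[0,0,0.4,0,0,0,0.06],[0,0,0,0,0,0,0.06]]]' | sed -n '1,4p'
python3 - <<'E'
from h import *
T=cv2.imread("pics/top4.png");S=cv2.imread("pics/scene4.png")
f=lambda x,y:((x-396)/3.3+230-.35,y/3.3+140-.35)
g=lambda x,y:(x/3.3+230-.35,y/3.3+180-.35)
print("eye",onz("top",f(578,223),.111),onz("scene",g(136,125),.111))
c=bright(T,266,306,199,214,135);print("head",cv2.boundingRect(c),axis("top",c,.105))
print("tab top centre",onz("top",f(562,98),.205),onz("scene",g(196,92),.205),tri(f(562,98),g(196,92)))
c=bright(T,274,286,160,175,165);print(cv2.boundingRect(c),axis("top",c,.205))
go([.576,-.007,.23],95,0)
E
```

```text
time_s: 13.4
tcp_pos: [0.4724, -0.1231, 0.2673]
ee_rot: [[-0.727, -0.687, -0.003], [-0.687, 0.727, 0.0], [0.002, 0.002, -1.0]]
wrist_force: [0.4, 0.2, 0.6]
time_s: 14.2
tcp_pos: [0.4725, -0.1232, 0.2674]
ee_rot: [[-0.996, -0.091, -0.003], [-0.091, 0.996, 0.0], [0.003, 0.001, -1.0]]
wrist_force: [0.0, 0.7, -0.2]
eye [ 0.48022775 -0.02075087  0.111     ] [ 0.48098366 -0.01811463  0.111     ]
head (268, 203, 33, 9) (array([ 0.4821, -0.0185]), array([0.097 , 0.0246]), 88.3)
tab top centre [ 0.57339677 -0.00789656  0.205     ] [ 0.57675247 -0.00746075  0.205     ] (array([ 0.574225  , -0.00715213,  0.20321807]), np.float64(0.0017073737637045426))
(278, 167, 3, 5) (array([ 0.5745, -0.0052]), array([0.0057, 0.0118]), 178.2)
t 14.2 grip now [ 0.4725 -0.1232  0.2861] turn units [ 0.01 -0.03  0.04] shift now-axes [-0.1138  0.1063  0.0559] target-axes [-0.1133  0.1067  0.0561] F [ 0.   0.7 -0.2] w 0.685 gf 0.0 j [  4.   7. -14.  -0. -70. -89.]
```

The head is at (0.4805, -0.020), within a few mm of the rail centre. The tab is at (0.575, -0.007), its top triangulated at z 0.203 against 0.205 given. Moving above the tab.

```bash
python3 -m handwheel '[[[0,0,0,-0.0141,0.0133,0,0.06],[0,0,0,-0.0141,0.0133,0,0.06],[0,0,0,-0.0141,0.0133,0,0.06],[0,0,0,-0.0141,0.0133,0,0.06],[0,0,0,-0.0141,0.0133,0,0.06],[0,0,0,-0.0141,0.0133,0,0.06],[0,0,0,-0.0141,0.0133,0,0.06],[0,0,0,-0.0141,0.0133,0,0.06],[0,0,0,0,0,0,0.06],[0,0,0,0,0,0,0.06]]]' | sed -n '1,4p'
python3 -c "
from h import *
go([.575,-.007,.18],95,0)"
```

```text
time_s: 15.2
tcp_pos: [0.5763, -0.0071, 0.2684]
ee_rot: [[-0.996, -0.091, -0.001], [-0.091, 0.996, -0.0], [0.001, -0.0, -1.0]]
wrist_force: [-0.5, -0.2, 0.5]
t 15.2 grip now [ 0.5763 -0.0071  0.2871] turn units [-0.   -0.01  0.03] shift now-axes [0.0011 0.0002 0.1071] target-axes [0.0012 0.0002 0.1071] F [-0.5 -0.2  0.5] w 0.691 gf 0.0 j [  15.   16.   -2.   -0.  -72. -100.]
```

```bash
python3 -m handwheel '[[[0,0,0,0.0002,0,0.015,0.06],[0,0,0,0.0002,0,0.015,0.06],[0,0,0,0.0002,0,0.015,0.06],[0,0,0,0.0002,0,0.015,0.06],[0,0,0,0.0002,0,0.015,0.06],[0,0,0,0,0,0.015,0.06],[0,0,0,0,0,0.01,0.06],[0,0,0,0,0,0.005,0.06],[0,0,0,0,0,0,0.06]]]' | sed -n '1,4p'
python3 -m handwheel '[[[0,0,0,0,0,0,0.005],[0,0,0,0,0,0,0.005],[0,0,0,0,0,0,0.005],[0,0,0,0,0,0,0.005],[0,0,0,0,0,0,0.005],[0,0,0,0,0,0,0.005],[0,0,0,0,0,0,0.005],[0,0,0,0,0,0,0.005],[0,0,0,0,0,0,0.005],[0,0,0,0,0,0,0.005],[0,0,0,0,0,0,0.005],[0,0,0,0,0,0,0.005]]]'
```

```text
time_s: 16.1
tcp_pos: [0.5747, -0.008, 0.1635]
ee_rot: [[-0.996, -0.09, -0.001], [-0.09, 0.996, -0.0], [0.001, -0.0, -1.0]]
wrist_force: [-0.0, 0.2, 0.8]
time_s: 17.3
tcp_pos: [0.575, -0.0069, 0.1638]
ee_rot: [[-0.996, -0.09, 0.0], [-0.09, 0.996, 0.001], [-0.0, 0.001, -1.0]]
wrist_force: [-1.2, 5.2, 1.9]
gripper_width: 0.16
gripper_force: 30.0
```

Gripped at 13.9 mm, which is the tab's width. Now I slide it along tool y and read the travel.

```bash
python3 -m handwheel '[[[0,0,0,0,0.003,0,0.005],[0,0,0,0,0.005,0,0.005],[0,0,0,0,0.006,0,0.005],[0,0,0,0,0.006,0,0.005],[0,0,0,0,0.006,0,0.005],[0,0,0,0,0.006,0,0.005],[0,0,0,0,0.005,0,0.005],[0,0,0,0,0.003,0,0.005],[0,0,0,0,0,0,0.005],[0,0,0,0,0,0,0.005]]]'
python3 - <<'E'
from h import *
for n in('scene','top'): cv2.imwrite(f'pics/{n}5.png',cams.capture(n)[...,::-1])
a=cv2.imread('pics/scene5.png')[170:270,230:350];b=cv2.imread('pics/top5.png')[130:230,230:350]
cv2.imwrite('pics/c5.png',cv2.resize(cv2.hconcat([a,b]),None,fx=3.3,fy=3.3,interpolation=cv2.INTER_CUBIC))
p=np.array(r.sense()["tcp_pos"]);print((p-[.575,-.0069,.1638])@[-.09,.996,0])
E
```

```text
time_s: 18.3
tcp_pos: [0.5719, 0.0295, 0.1638]
ee_rot: [[-0.996, -0.089, 0.0], [-0.089, 0.996, -0.004], [0.0, -0.004, -1.0]]
wrist_force: [2.9, -8.9, -1.5]
gripper_width: 0.161
gripper_force: 30.0
0.03650688492590188
```

View pics/c5.png

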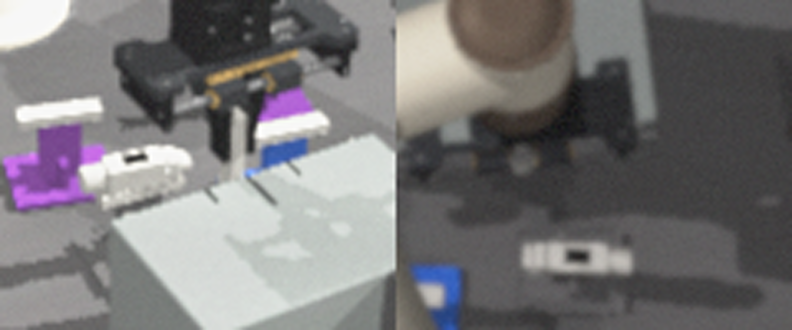

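The tab (scene crop 238,150) is almost at the long half line (260,190). The wrist reads about 9 N, as the spring should give at 36.5 mm. The head is undisturbed. I add 3.5 mm and check that it holds.

```bash
python3 -m handwheel '[[[0,0,0,0,0.0015,0,0.005],[0,0,0,0,0.002,0,0.005],[0,0,0,0,0,0,0.005],[0,0,0,0,0,0,0.005],[0,0,0,0,0,0,0.005],[0,0,0,0,0,0,0.005],[0,0,0,0,0,0,0.005],[0,0,0,0,0,0,0.005],[0,0,0,0,0,0,0.005],[0,0,0,0,0,0,0.005]]]'
python3 - <<'E'
from h import *
p=np.array(r.sense()["tcp_pos"]);print((p-[.575,-.0069,.1638])@[-.09,.996,0])
S=cv2.cvtColor(cams.capture('scene'),cv2.COLOR_RGB2BGR);c=bright(S,290,312,205,232,150);m=cv2.minAreaRect(c)[0]
c0=bright(cv2.imread("pics/scene4.png"),283,297,203,230,150);m0=cv2.minAreaRect(c0)[0];print(m,cv2.boundingRect(c),m0,cv2.boundingRect(c0))
K,R,t=cal("scene")
for q in ((.575,-.007),(.5715,.033)): print(cv2.projectPoints(np.array([[*q,.205],[*q,.155]]),R,t,K,None)[0].reshape(-1,2).round(1))
E
```

```text
time_s: 19.4
tcp_pos: [0.5716, 0.0328, 0.1638]
ee_rot: [[-0.996, -0.089, 0.0], [-0.089, 0.996, -0.004], [0.0, -0.004, -1.0]]
wrist_force: [3.8, -8.6, -1.2]
gripper_width: 0.161
gripper_force: 30.0
0.03984868655703865
(300.5, 218.0) (290, 205, 22, 27) (289.5, 217.0) (283, 205, 14, 25)
[[288.9 207.1]
 [288.5 222.1]]
[[301.7 203.1]
 [301.  218. ]]
```

The travel is 39.8 mm, the force fits the spring, and the tab image is where the half-open position projects. Handing in.

```bash
python3 -c "
from station import r
print(r.finish_job())"
```

```text
the job is handed in; nothing more can be done
None
```

The hammer head lies level along the steel rest, let go, and I handed the job in with the gripper still holding the gate about 39.8 mm open (half is 40 mm) against its spring; the hand-in call returned no verdict.

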